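# Stopper the honey jar and hold its bayonet cap half-turned

### The job

Close the honey jar to its venting position: first set the tapered stopper fully home in the jar's mouth and let go of it. Then lower the black bayonet cap over it, lugs down through the two gaps in the collar, and twist it clockwise (seen from above) half-way, until its wing points at the two tabs on the collar, never so far that the lock catches give. Finish still gripping the cap there, seated and still, and leave the tin and the perfume bottle undisturbed.

Things in the scene. Friction and masses are not known exactly. Their poses are not given: they have to be found in the camera images.
- jar: Clear glass honey jar, 74 mm across, fixed in a 104 mm bamboo foot 14 mm high; cannot move. Origin under its centre, on the work surface; z up. On its top a round aluminium collar, 80 mm across, open upward: floor at height 86 mm (6 mm thick, 29 mm round neck hole in the middle, open below), wall of inner radius 36 mm, inward flange at the top.
- mouth (a point): Centre of the collar floor, 86 mm above the work surface, axes as the jar's. Flange: inner radius 27.5 mm, underside 7.5 mm and top 11.5 mm above this floor, with two gaps 20 mm wide on the +x and -x axis for the cap's lugs. Under the flange the lugs turn only clockwise seen from above (negative about z); stops block over 0.2 rad the other way and about 1.6 rad clockwise.
- halfmark: Half-way mark: two dark steel tabs (19 mm long, 7 mm wide) sticking out from both sides of the collar. Origin at the mouth point; its x axis runs through both tabs, 0.785 rad (45 degrees) clockwise, seen from above, from the axis of the gaps. The cap is half-way when its wing (x axis) lies along this x axis, either way round.
- stopper: Stopper standing on its narrow end, 61 mm high; origin at that end's centre, z up. Cork taper 20 mm across at the bottom, 25 mm at height 25; shoulder disc 36 mm across, height 25 to 29; round knob 16 mm across, 29 to 61: grip its upper 20 mm from above to clear the collar. Home: shoulder on the collar floor, origin 25 mm below the mouth point. 25 to 50 g.
- cap: Black plastic cap, upright; origin at the centre of its open underside. Cup 50 mm across, 43 high (inside 41 across, 39 deep, covers the knob); bottom lugs on +x and -x, 12 mm wide, 5 high, to radius 33; on top a wing along x, 46 long, 12 thick in y, height 43 to 70, gripped across y. Same after a half turn. Seated: origin at the mouth point, 2.5 mm play up and sideways. 35 to 70 g.
- catch_a (a joint): Hidden spring lock catch under the flange, 0 when out, up to 0.004 m pushed in. A lug starts to press it at about 0.98 rad (56 degrees) of clockwise turn from the gaps and passes it (the click) near 1.55 rad; 3 N preload.
- catch_b (a joint): The same catch on the other side.
- perfume: Bystander: amber glass perfume bottle 50 x 32 mm, 89 mm high, with metal sprayer, standing on a fixed bamboo turntable (200 mm across, 26 mm high). Origin at the centre of its underside.
- tin: Bystander: round aluminium tin 71 mm across, 64 mm high. Origin at the centre of its underside.
Things that resemble listed ones, but are neither listed nor needed, are in the scene too. What is shaped like the stopper but purple is not meant.

How it is judged:
By the outcome, as a careful person would: the job done as asked, in the order asked, and still so for the second after the job is handed in, while the arm keeps its last pose, push and grip.
It also fails if it takes over 61 s, if anything falls off the work surface, if the arm or the gripper's body presses on something with over 40 N, if the wrist force passes 120 N, or if a joint passes its speed limit or range.

### The arm

A 6-joint arm with a two-finger parallel gripper is mounted at the origin on the work surface. World frame = base frame: x ahead of the robot, y to its left, z up, the work surface at z = 0. Lengths are in m, angles in rad, forces in N, time in s.
With the tool pointing down it reaches from about 0.375 to 0.975 m from the base axis. Payload 3.8 kg.
Tool frame: the origin (TCP) lies where the fingers leave the gripper's body, on its centre line; the fingertips stand 64 mm ahead of it and the grasp point (between the pads) lies 45 mm ahead of it; z points along the fingers, y is the line along which they close (so a half turn about z gives the same grasp; the last joint's range is limited). The gripper opens to 88 mm and grips with 3 to 60 N. Pads are 18 mm wide; open, the fingers measure 123 mm over their backs; the gripper's body (75 mm by 187 mm) begins 45 mm behind the grasp point.
Start: joints at [1.172, 0.264, 1.604, -0, 1.274, -0.037], TCP at [0.239, 0.631, 0.303] pointing down, gripper open.
Joint ranges: [-2.63, 2.63], [-0.94, 2.18], [0.31, 2.57], [-1.31, 4.45], [0, 2.66], [-2.55, 2.55]. Speed limits (rad/s): [2.57, 2.57, 3.14, 3.14, 3.14, 3.14].

### API

Orientations are given as a unit quaternion [w, x, y, z].
In Python, from station import sensors, optics, robot gives the robot as it stands.
- The arm moves only by the shell command python3 -m pendant 'ROWS'. ROWS is JSON, a list of rows, each an object with "fingers": the finger opening in cm, from 0 to 8.81; "xyz": the shift along the world's x, y, z in cm, a list of three; "rot": the turn, a rotation vector about the world's x, y, z in rad, a list of three. In form: [{"fingers": fingers, "xyz": [tx, ty, tz], "rot": [rx, ry, rz]}, ...]. A call has 1 to 20 rows; each row shifts and turns the commanded pose from where the row before left it; what a row does not reach is not made up. A row lasts 1/12 s, in which the tool goes at most 41.7 mm and 7.16 degrees, less where a joint would pass 70% of its speed; a pose out of reach is approached as far as the arm can. A call with a gripper value outside its range is refused whole. The fingers move at their own pace and stop on an object; the grip force is fixed at half the most. Time passes only in rows, so rows that do not move let the fingers close. It gives the time, the measured TCP pose, the force, the opening and the grip force at its end, in the units of the state.
- sensors.read_state(): the state, without advancing time (a new reading comes with each control period).
- optics.camera(name): name is "side" or "top"; returns (picture, depth): 480x640x3 uint8, red, green, blue; 480x640 float32, m along the optical axis (not along the pixel's ray), 0 where there is no reading.
- optics.camera_model(name): a dict with "K" (3x3 intrinsics, pixels), "distortion" ([k1, k2, p1, p2, k3] as OpenCV has them; the pictures are not rectified), "world_to_cam" (4x4, takes a point from world to camera coordinates). Camera axes: x right, y down, z forward; pixel columns grow to the right and rows downward; lengths in m; the calibration is good to about 2 mm. A picture is of the moment at which its call begins. camera_model takes no time and is no camera call.
- robot.finish_job(): hands the job in; it is judged then, once.
The state is a dict: "time_s": time; "qpos": joint angles; "joint_velocities": joint speeds; "joint_efforts": joint torques, N m; "tool_pos": TCP position; "eef_rot": TCP orientation; "ft_force": force on the tool from outside, world axes, zero at the start; "wrist_torque": the same for the moment, N m; "width": finger opening in m; "finger_force": force on a finger pad.
Only numpy, scipy, OpenCV 4.12 (cv2) and the standard library are available. Lean on these libraries where they do the work, as an engineer would, in place of code of your own. Each camera call takes 0.05 s, during which the arm holds its last target. There are 200 camera calls.

## Working session

There is one attempt and no reset: what is moved stays moved. The work goes in short steps, Python scripts to look and compute and a shell command to move; the robot and the scene stay as the last step left them, time stands still between calls to the robot, and variables do not carry over. Pictures are saved under pics/ and viewed, at most 10 in all, crops included, and the job is handed in when it is done.

```bash
mkdir -p pics; ls; cat > h.py <<'E'
import numpy as np, cv2
from station import sensors, optics, robot
def grab(n,tag):
    p,d=optics.camera(n); cv2.imwrite(f'pics/{tag}.png',p[:,:,::-1]); np.savez(f'{tag}.npz',p=p,d=d); return p,d
def px2w(n,uv,d=None,z=None):
    m=optics.camera_model(n);K=np.array(m['K']);D=np.array(m['distortion']);T=np.linalg.inv(np.array(m['world_to_cam']))
    r=cv2.undistortPoints(np.array(uv,float).reshape(-1,1,2),K,D)[:,0]
    r=np.c_[r,np.ones(len(r))]; w=r@T[:3,:3].T; o=T[:3,3]
    if d is not None:
        s=np.array([d[int(round(v)),int(round(u))] for u,v in uv])
    else: s=(np.array(z)-o[2])/w[:,2]
    return o+w*s[:,None]
def w2px(n,P):
    m=optics.camera_model(n);T=np.array(m['world_to_cam'])
    return cv2.projectPoints(np.array(P,float),cv2.Rodrigues(T[:3,:3])[0],T[:3,3],np.array(m['K']),np.array(m['distortion']))[0][:,0]
def cloud(n,d):
    vv,uu=np.mgrid[:480,:640]; uv=np.c_[uu.ravel(),vv.ravel()]
    return px2w(n,uv,d=d).reshape(480,640,3)
E
python3 - <<'E'
from h import *
for n in('top','side'):
    p,d=grab(n,n+'0'); T=np.linalg.inv(np.array(optics.camera_model(n)['world_to_cam'])); print(n,T.round(3).tolist())
print(sensors.read_state())
E
```

```text
pics
top [[-0.025, -0.987, 0.161, 0.432], [-1.0, 0.027, 0.011, 0.016], [-0.015, -0.161, -0.987, 1.042], [0.0, 0.0, 0.0, 1.0]]
side [[-0.986, -0.11, 0.123, 0.472], [-0.165, 0.648, -0.743, 0.624], [0.002, -0.753, -0.658, 0.641], [0.0, 0.0, 0.0, 1.0]]
{'time_s': 0.1, 'qpos': array([ 1.17211827e+00,  2.64689780e-01,  1.60518730e+00, -2.16507551e-05,
        1.27369887e+00, -3.69031362e-02]), 'joint_velocities': array([ 0.00114285, -0.00177273, -0.00309447,  0.00121442,  0.00177535,
        0.00085405]), 'joint_efforts': array([ 1.07330181e-04, -5.03620327e+01, -3.58070147e+01,  7.31016439e-02,
        2.34259805e-02, -6.67191443e-05]), 'tool_pos': array([0.23872412, 0.63085059, 0.30153139]), 'eef_rot': array([-2.04164377e-04,  1.79899407e-01,  9.83684512e-01, -9.70456648e-04]), 'ft_force': array([-1.46242505,  0.53983913, -0.93893612]), 'wrist_torque': array([ 0.03990278, -0.03720857, -0.00305562]), 'finger_force': 0.0, 'width': 0.08796508024144412}
```

View pics/top0.png

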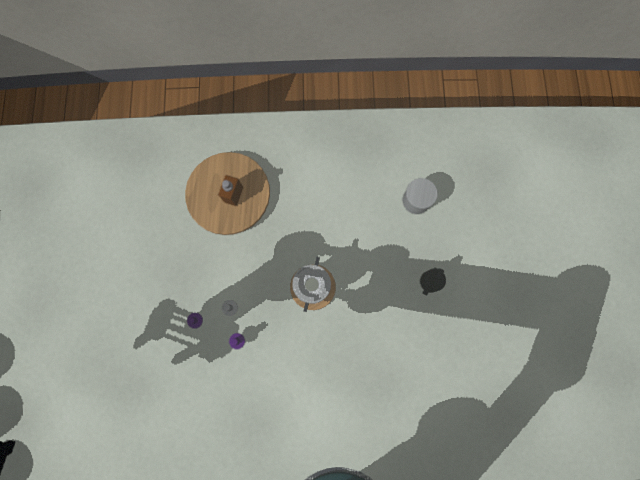

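View pics/side0.png

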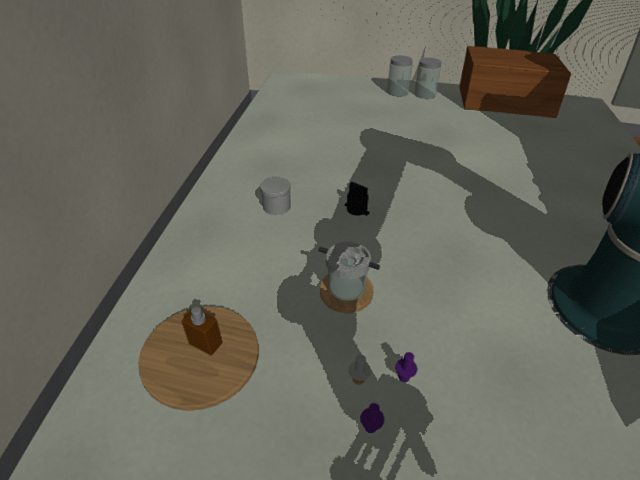

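Top picture: the stopper candidates are grey at (230,308), dark purple at (195,320) and violet at (237,341). Grey fits, since the purple ones are excluded. The jar is at (313,286), the cap at (432,281), the tin at (421,195) and the perfume at (229,188). I'll confirm with one enlarged crop montage.

```bash
python3 - <<'E'
from h import *
t=cv2.imread('pics/top0.png'); s=cv2.imread('pics/side0.png')
def c(im,x,y,w,h,f): return cv2.convertScaleAbs(cv2.resize(im[y:y+h,x:x+w],None,fx=f,fy=f,interpolation=cv2.INTER_CUBIC),alpha=1.6)
r1=np.hstack([c(t,283,256,60,60,4.5),c(t,402,251,60,60,4.5),c(t,200,290,56,60,4.5)])
r2=np.hstack([c(s,318,230,66,75,4),c(s,325,170,66,75,4),c(s,345,340,66,75,4)])
w=max(r1.shape[1],r2.shape[1]); im=np.zeros((r1.shape[0]+r2.shape[0],w,3),np.uint8)
im[:r1.shape[0],:r1.shape[1]]=r1; im[r1.shape[0]:,:r2.shape[1]]=r2
print(im.shape); cv2.imwrite('pics/m.png',im)
for n in('top','side'):
    d=np.load(n+'0.npz')['d']; C=cloud(n,d)
    for nm,(x,y,w,h) in (dict(jar=(283,256,60,60),cap=(410,260,45,45),stop=(215,294,30,30)) if n=='top' else dict(jar=(318,230,66,80),cap=(335,170,45,55),stop=(345,340,28,48))).items():
        P=C[y:y+h,x:x+w].reshape(-1,3); P=P[d[y:y+h,x:x+w].ravel()>0]
        for lo,hi in {'jar':[(.09,.105)],'cap':[(.035,.05),(.06,.08)],'stop':[(.02,.035),(.05,.07)]}[nm]:
            Q=P[(P[:,2]>lo)&(P[:,2]<hi)]
            if len(Q)<5: print(n,nm,len(Q),P[:,2].max()); continue
            r=cv2.minAreaRect((Q[:,:2]*1000).astype(np.float32))
            print(n,nm,lo,len(Q),'zmax',P[:,2].max().round(4),'med',np.median(Q,0).round(4),'rect',np.round(r[0],1),np.round(r[1],1),round(r[2],1))
E
```

```text
(570, 792, 3)
top jar 0.09 608 zmax 0.1028 med [0.5131 0.0455 0.0981] rect [513.3  45.1] [79.8 91.7] 34.5
top cap 0.035 277 zmax 0.0746 med [ 0.5186 -0.2182  0.0433] rect [ 518.6 -224. ] [50.6 48.9] 54.8
top cap 0.06 139 zmax 0.0746 med [ 0.5198 -0.2237  0.0698] rect [ 519.6 -224.3] [12.4 46.8] 61.1
top stop 0.02 144 zmax 0.0653 med [0.4688 0.2289 0.0294] rect [470.1 231.5] [34.7 34.7] 19.5
top stop 0.05 48 zmax 0.0653 med [0.4701 0.2308 0.0614] rect [470.1 231.4] [13.7 13. ] 89.5
side jar 0.09 801 zmax 0.1 med [0.5106 0.0516 0.0969] rect [513.6  46.5] [83.4 87.2] 31.8
side cap 0.035 185 zmax 0.0727 med [ 0.5215 -0.212   0.0427] rect [ 519.5 -217. ] [34.  49.7] 88.3
side cap 0.06 120 zmax 0.0727 med [ 0.5198 -0.2225  0.0686] rect [ 519.7 -224.9] [12.9 47.2] 60.9
side stop 0.02 254 zmax 0.063 med [0.4705 0.237  0.0283] rect [470.5 232.8] [33.7 34.1] 88.7
side stop 0.05 96 zmax 0.063 med [0.4707 0.2332 0.06  ] rect [470.8 231.6] [13.6 14.9] 32.2
```

View pics/m.png

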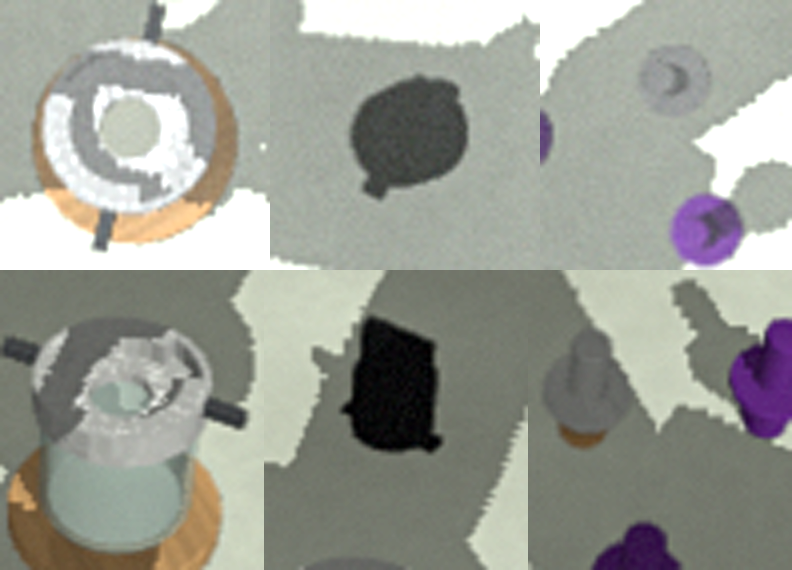

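The crop confirms it: the grey stopper with the cork taper (top picture, 230,308) is the one, and the other two are purple. The tabs run roughly up and down in the top view, and the cap's wing is at about -29° in the world. Next I'll refine the jar axis and gaps.

```bash
python3 - <<'E'
from h import *
from scipy.optimize import least_squares
Cs={n:(cloud(n,np.load(n+'0.npz')['d'])) for n in('top','side')}
for n,C in Cs.items():
    P=C.reshape(-1,3); c=np.array([.5133,.0458])
    Q=P[np.hypot(*(P[:,:2]-c).T)<.065]
    R=Q[(Q[:,2]>.0935)&(Q[:,2]<.104)]
    # outer edge by angle sector, fit circle radius 40
    for it in range(4):
        a=np.degrees(np.arctan2(*(R[:,:2]-c).T[::-1]));r=np.hypot(*(R[:,:2]-c).T)
        ok=r<.0425; E=[]
        for k in range(-180,180,12):
            m=ok&(a>=k)&(a<k+12)
            if m.sum()>3: E.append(R[m][np.argmax(r[m]),:2])
        E=np.array(E); f=least_squares(lambda x:np.hypot(*(E-x[:2]).T)-x[2],[*c,.04],loss='soft_l1',f_scale=.001); c=f.x[:2]
    print(n,'centre',c.round(4),'r',f.x[2].round(4),'z',np.median(R[:,2]).round(4),len(E))
    r=np.hypot(*(Q[:,:2]-c).T); T=Q[(r>.044)&(r<.059)&(Q[:,2]>.05)]
    a=np.degrees(np.arctan2(T[:,1]-c[1],T[:,0]-c[0])); 
    for s in(1,-1):
        m=np.cos(np.radians(a+13))*s>0; print(' tab',s,m.sum(),T[m].mean(0).round(4))
    m=np.cos(np.radians(a+13))>0; v=T[m].mean(0)-T[~m].mean(0); print(' tabdir',np.degrees(np.arctan2(v[1],v[0])).round(2), 'mid',((T[m].mean(0)+T[~m].mean(0))/2).round(4))
    a=np.degrees(np.arctan2(*(Q[:,:2]-c).T[::-1])); m=(r>.029)&(r<.034)
    print(' ',[(k,round(float(np.median(Q[m&(a>=k)&(a<k+10),2]))*1000,1) if 0 else round(float(np.median(Q[m&(a>=k)&(a<k+10),2])*1000),1)) for k in range(-180,180,10) if (m&(a>=k)&(a<k+10)).any()])
s=sensors.read_state(); from scipy.spatial.transform import Rotation as Ro
print(Ro.from_quat(np.roll(s['eef_rot'],-1)).as_matrix().round(3))
# wing angle
for n,C in Cs.items():
    P=C.reshape(-1,3);Q=P[(np.hypot(P[:,0]-.5196,P[:,1]+.2243)<.03)&(P[:,2]>.064)][:,:2]
    w,v=np.linalg.eigh(np.cov(Q.T)); print('wing',np.degrees(np.arctan2(v[1,1],v[0,1])),Q.mean(0))
E
```

```text
top centre [0.5134 0.0451] r 0.0398 z 0.0982 30
 tab 1 25 [0.5625 0.0318 0.0975]
 tab -1 26 [0.4632 0.0585 0.0979]
 tabdir -15.05 mid [0.5128 0.0452 0.0977]
  [(-180, 95.6), (-170, 85.9), (-160, 87.1), (-150, 86.6), (-140, 85.6), (-130, 96.6), (-120, 99.2), (-110, 99.8), (-100, 97.4), (-90, 97.9), (-80, 99.2), (-70, 97.9), (-60, 98.2), (-50, 98.1), (-40, 98.1), (-30, 97.7), (-20, 98.6), (-10, 99.0), (0, 99.2), (10, 86.5), (20, 86.1), (30, 85.7), (40, 85.8), (50, 96.2), (60, 97.3), (70, 98.3), (80, 99.7), (90, 97.8), (100, 97.1), (110, 97.4), (120, 95.8), (130, 96.6), (140, 97.1), (150, 97.5), (160, 98.8), (170, 97.9)]
side centre [0.5129 0.0451] r 0.0405 z 0.0972 30
 tab 1 40 [0.5629 0.0331 0.0954]
 tab -1 45 [0.4635 0.0596 0.0951]
 tabdir -14.89 mid [0.5132 0.0463 0.0953]
  [(-180, 96.9), (-150, 85.9), (-140, 85.6), (-130, 93.6), (-120, 96.9), (-110, 57.5), (-100, 60.2), (-90, 57.6), (-80, 60.6), (-70, 84.3), (-60, 90.5), (-50, 96.0), (-40, 91.3), (-30, 96.3), (-20, 97.7), (-10, 91.9), (0, 95.3), (10, 85.7), (30, 67.4), (40, 68.9), (50, 72.3), (60, 70.3), (70, 96.2), (80, 71.8), (90, 71.3), (100, 71.6), (110, 68.3), (120, 96.5), (130, 70.7), (140, 96.8), (150, 96.6), (160, 97.4), (170, 97.3)]
[[-0.935  0.354 -0.001]
 [ 0.354  0.935 -0.002]
 [ 0.    -0.002 -1.   ]]
wing 150.70462242824317 [ 0.51920854 -0.22372319]
wing 151.73876937601918 [ 0.51905958 -0.22266744]
```

```bash
python3 -m pendant '[{"fingers":4.5,"xyz":[1.45,-2.5,-0.6],"rot":[0,0,0]},{"fingers":4.5,"xyz":[1.45,-2.5,-0.6],"rot":[0,0,0]},{"fingers":4.5,"xyz":[1.45,-2.5,-0.6],"rot":[0,0,0]},{"fingers":4.5,"xyz":[1.45,-2.5,-0.6],"rot":[0,0,0]},{"fingers":4.5,"xyz":[1.45,-2.5,-0.6],"rot":[0,0,0]},{"fingers":4.5,"xyz":[1.45,-2.5,-0.6],"rot":[0,0,0]},{"fingers":4.5,"xyz":[1.45,-2.5,-0.6],"rot":[0,0,0]},{"fingers":4.5,"xyz":[1.45,-2.5,-0.6],"rot":[0,0,0]},{"fingers":4.5,"xyz":[1.45,-2.5,-0.6],"rot":[0,0,0]},{"fingers":4.5,"xyz":[1.45,-2.5,-0.6],"rot":[0,0,0]},{"fingers":4.5,"xyz":[1.45,-2.5,-0.6],"rot":[0,0,0]},{"fingers":4.5,"xyz":[1.45,-2.5,-0.6],"rot":[0,0,0]},{"fingers":4.5,"xyz":[1.45,-2.5,-0.6],"rot":[0,0,0]},{"fingers":4.5,"xyz":[1.45,-2.5,-0.6],"rot":[0,0,0]},{"fingers":4.5,"xyz":[1.45,-2.5,-0.6],"rot":[0,0,0]},{"fingers":4.5,"xyz":[1.45,-2.5,-0.6],"rot":[0,0,0]},{"fingers":4.5,"xyz":[0,0,0],"rot":[0,0,0]},{"fingers":4.5,"xyz":[0,0,0],"rot":[0,0,0]}]'
```

```text
time_s: 1.6
tool_pos: [0.4709, 0.23, 0.2059]
eef_rot: [-0.001, 0.181, 0.983, -0.0]
ft_force: [-0.5, -0.3, 0.2]
width: 0.0447
finger_force: 0.0
```

```bash
python3 -m pendant '[{"fingers":4.5,"xyz":[0,0.16,-2],"rot":[0,0,0]},{"fingers":4.5,"xyz":[0,0,-2],"rot":[0,0,0]},{"fingers":4.5,"xyz":[0,0,-2],"rot":[0,0,0]},{"fingers":4.5,"xyz":[0,0,-2],"rot":[0,0,0]},{"fingers":4.5,"xyz":[0,0,-1.4],"rot":[0,0,0]},{"fingers":4.5,"xyz":[0,0,-1],"rot":[0,0,0]},{"fingers":4.5,"xyz":[0,0,0],"rot":[0,0,0]},{"fingers":4.5,"xyz":[0,0,0],"rot":[0,0,0]},{"fingers":0.5,"xyz":[0,0,0],"rot":[0,0,0]},{"fingers":0.5,"xyz":[0,0,0],"rot":[0,0,0]},{"fingers":0.5,"xyz":[0,0,0],"rot":[0,0,0]},{"fingers":0.5,"xyz":[0,0,0],"rot":[0,0,0]},{"fingers":0.5,"xyz":[0,0,0],"rot":[0,0,0]},{"fingers":0.5,"xyz":[0,0,0],"rot":[0,0,0]},{"fingers":0.5,"xyz":[0,0,0],"rot":[0,0,0]},{"fingers":0.5,"xyz":[0,0,0],"rot":[0,0,0]}]'
```

```text
time_s: 2.93
tool_pos: [0.4714, 0.233, 0.1033]
eef_rot: [0.0, 0.18, 0.984, 0.0]
ft_force: [0.5, -0.8, 4.5]
width: 0.0149
finger_force: 29.9
```

```bash
python3 -m pendant '[{"fingers":0.5,"xyz":[0,0,1],"rot":[0,0,0]},{"fingers":0.5,"xyz":[0,0,2.2],"rot":[0,0,0]},{"fingers":0.5,"xyz":[0,0,2.2],"rot":[0,0,0]},{"fingers":0.5,"xyz":[0,0,2.2],"rot":[0,0,0]},{"fingers":0.5,"xyz":[0,0,2.2],"rot":[0,0,0]},{"fingers":0.5,"xyz":[0,0,2.2],"rot":[0,0,0]},{"fingers":0.5,"xyz":[0.6,-2.67,0],"rot":[0,0,0]},{"fingers":0.5,"xyz":[0.6,-2.67,0],"rot":[0,0,0]},{"fingers":0.5,"xyz":[0.6,-2.67,0],"rot":[0,0,0]},{"fingers":0.5,"xyz":[0.6,-2.67,0],"rot":[0,0,0]},{"fingers":0.5,"xyz":[0.6,-2.67,0],"rot":[0,0,0]},{"fingers":0.5,"xyz":[0.6,-2.67,0],"rot":[0,0,0]},{"fingers":0.5,"xyz":[0.6,-2.67,0],"rot":[0,0,0]},{"fingers":0.5,"xyz":[0,0,0],"rot":[0,0,0]},{"fingers":0.5,"xyz":[0,0,0],"rot":[0,0,0]},{"fingers":0.5,"xyz":[0,0,0],"rot":[0,0,0]}]'
python3 - <<'E'
from h import *
p,d=grab('side','side1'); 
im=cv2.convertScaleAbs(cv2.resize(cv2.imread('pics/side1.png')[130:310,270:440],None,fx=3.3,fy=3.3,interpolation=cv2.INTER_CUBIC),alpha=1.5); cv2.imwrite('pics/s1c.png',im)
C=cloud('side',d); t=sensors.read_state()['tool_pos']; print(t)
P=C.reshape(-1,3); Q=P[np.hypot(P[:,0]-t[0],P[:,1]-t[1])<.03]
for z in range(100,190,6):
    m=Q[(Q[:,2]>z/1000)&(Q[:,2]<z/1000+.006)]
    if len(m)>3: print(z,len(m),m.mean(0).round(4),m.min(0).round(4),m.max(0).round(4))
E
```

```text
time_s: 4.27
tool_pos: [0.5126, 0.0462, 0.2227]
eef_rot: [-0.0, 0.18, 0.984, 0.0]
ft_force: [-0.1, 0.9, -0.7]
width: 0.0148
finger_force: 29.9
[0.51254004 0.04661147 0.22268665]
118 24 [0.5119 0.0533 0.1216] [0.5022 0.046  0.1186] [0.5219 0.0574 0.124 ]
124 25 [0.5115 0.0541 0.1272] [0.5025 0.048  0.1241] [0.5217 0.0578 0.1298]
130 27 [0.5118 0.0547 0.1328] [0.5012 0.0468 0.1301] [0.5218 0.058  0.1352]
136 11 [0.511  0.0562 0.1375] [0.5027 0.0519 0.1361] [0.5198 0.0589 0.1388]
142 73 [0.5109 0.0553 0.1469] [0.495  0.0352 0.1436] [0.5296 0.064  0.148 ]
148 78 [0.5083 0.0518 0.149 ] [0.4954 0.0342 0.148 ] [0.5297 0.0647 0.1534]
154 13 [0.5054 0.0485 0.1582] [0.4988 0.0347 0.155 ] [0.5144 0.0651 0.1599]
160 28 [0.5057 0.0505 0.1635] [0.4974 0.0339 0.1607] [0.5178 0.0699 0.166 ]
166 36 [0.506  0.0518 0.1688] [0.4963 0.0302 0.1661] [0.516  0.0708 0.1715]
172 34 [0.5051 0.0499 0.175 ] [0.4965 0.0311 0.1726] [0.5131 0.0715 0.178 ]
178 45 [0.5058 0.0479 0.1809] [0.4969 0.0326 0.1782] [0.5132 0.0717 0.1836]
184 16 [0.5089 0.0595 0.1867] [0.5016 0.0389 0.1845] [0.5132 0.0726 0.1896]
```

View pics/s1c.png

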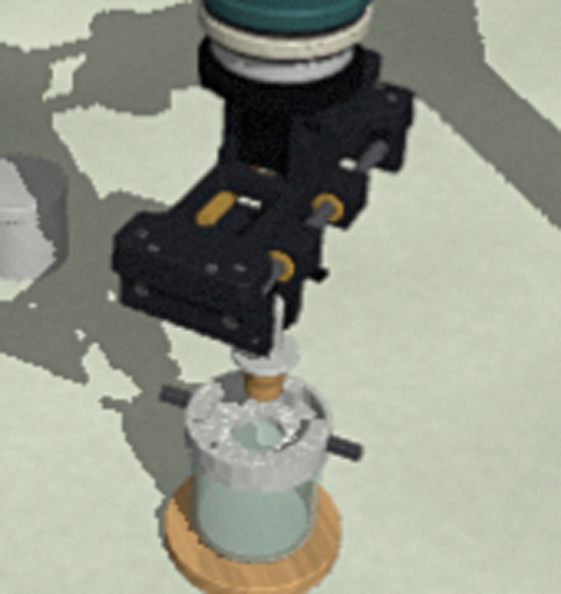

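The picture shows the cork at about (265,385) in the crop, upright and over the neck hole at about (258,432). It is within 1 mm of the axis, so I'll lower it.

```bash
python3 -m pendant '[{"fingers":0.5,"xyz":[0.08,-0.1,-1],"rot":[0,0,0]},{"fingers":0.5,"xyz":[0,0,-1],"rot":[0,0,0]},{"fingers":0.5,"xyz":[0,0,-1],"rot":[0,0,0]},{"fingers":0.5,"xyz":[0,0,-1],"rot":[0,0,0]},{"fingers":0.5,"xyz":[0,0,-0.7],"rot":[0,0,0]},{"fingers":0.5,"xyz":[0,0,-0.5],"rot":[0,0,0]},{"fingers":0.5,"xyz":[0,0,-0.3],"rot":[0,0,0]},{"fingers":0.5,"xyz":[0,0,0],"rot":[0,0,0]},{"fingers":0.5,"xyz":[0,0,0],"rot":[0,0,0]}]'
```

```text
time_s: 5.07
tool_pos: [0.5138, 0.045, 0.1677]
eef_rot: [-0.0, 0.18, 0.984, 0.0]
ft_force: [0.4, 0.3, -0.4]
width: 0.0152
finger_force: 29.9
```

```bash
python3 -m pendant '[{"fingers":0.5,"xyz":[0,0,-0.1],"rot":[0,0,0]},{"fingers":0.5,"xyz":[0,0,-0.1],"rot":[0,0,0]},{"fingers":0.5,"xyz":[0,0,-0.1],"rot":[0,0,0]},{"fingers":0.5,"xyz":[0,0,-0.05],"rot":[0,0,0]},{"fingers":0.5,"xyz":[0,0,0],"rot":[0,0,0]},{"fingers":0.5,"xyz":[0,0,0],"rot":[0,0,0]}]'
```

```text
time_s: 5.57
tool_pos: [0.5139, 0.045, 0.1645]
eef_rot: [0.0, 0.18, 0.984, 0.0]
ft_force: [-0.5, -0.6, 1.2]
width: 0.0149
finger_force: 29.9
```

```bash
python3 -m pendant '[{"fingers":0.5,"xyz":[0,0,-0.1],"rot":[0,0,0]},{"fingers":0.5,"xyz":[0,0,0],"rot":[0,0,0]},{"fingers":0.5,"xyz":[0,0,0],"rot":[0,0,0]}]'
```

```text
time_s: 5.82
tool_pos: [0.5141, 0.0448, 0.1643]
eef_rot: [0.0, 0.18, 0.984, -0.0]
ft_force: [-2.0, -1.2, 6.8]
width: 0.0151
finger_force: 29.9
```

```bash
python3 -m pendant '[{"fingers":3.5,"xyz":[0,0,0],"rot":[0,0,0]},{"fingers":3.5,"xyz":[0,0,0],"rot":[0,0,0]},{"fingers":3.5,"xyz":[0,0,0],"rot":[0,0,0]},{"fingers":3.5,"xyz":[0,0,0],"rot":[0,0,0]},{"fingers":3.5,"xyz":[0,0,0.5],"rot":[0,0,0]},{"fingers":3.5,"xyz":[0,0,1],"rot":[0,0,0]},{"fingers":3.5,"xyz":[0,0,2],"rot":[0,0,0]},{"fingers":3.5,"xyz":[0,0,2],"rot":[0,0,0]},{"fingers":3.5,"xyz":[0,-2.7,0],"rot":[0,0,-0.03]},{"fingers":3.5,"xyz":[0,-2.7,0],"rot":[0,0,-0.03]},{"fingers":3.5,"xyz":[0,-2.7,0],"rot":[0,0,-0.03]},{"fingers":3.5,"xyz":[0,-2.7,0],"rot":[0,0,-0.03]},{"fingers":3.5,"xyz":[0.1,-2.7,0],"rot":[0,0,-0.025]},{"fingers":3.5,"xyz":[0.1,-2.7,0],"rot":[0,0,0]},{"fingers":3.5,"xyz":[0.1,-2.7,0],"rot":[0,0,0]},{"fingers":3.5,"xyz":[0.1,-2.7,0],"rot":[0,0,0]},{"fingers":3.5,"xyz":[0.1,-2.7,0],"rot":[0,0,0]},{"fingers":3.5,"xyz":[0.1,-2.7,0],"rot":[0,0,0]},{"fingers":3.5,"xyz":[0,0,0],"rot":[0,0,0]},{"fingers":3.5,"xyz":[0,0,0],"rot":[0,0,0]}]'
python3 - <<'E'
from h import *
from scipy.spatial.transform import Rotation as Ro
s=sensors.read_state(); R=Ro.from_quat(np.roll(s['eef_rot'],-1)).as_matrix(); print('ytool deg',np.degrees(np.arctan2(R[1,1],R[0,1])))
for n in('top','side'):
    p,d=grab(n,n+'2'); P=cloud(n,d).reshape(-1,3); Q=P[np.hypot(P[:,0]-.5132,P[:,1]-.0455)<.03]
    K=Q[Q[:,2]>.105]; S=Q[(Q[:,2]>.084)&(Q[:,2]<.095)&(np.hypot(Q[:,0]-.5132,Q[:,1]-.0455)<.02)]
    print(n,'knob',len(K),K[:,2].max().round(4),K.min(0).round(4),K.max(0).round(4),'shoulder z',len(S),np.median(S[:,2]).round(4),S[:,2].std().round(4))
cv2.imwrite('pics/s2c.png',cv2.convertScaleAbs(np.hstack([cv2.resize(cv2.imread('pics/side2.png')[215:315,305:395],None,fx=4,fy=4,interpolation=cv2.INTER_CUBIC),cv2.resize(cv2.imread('pics/top2.png')[245:345,270:360],None,fx=4,fy=4,interpolation=cv2.INTER_CUBIC)]),alpha=1.5))
E
```

```text
time_s: 7.48
tool_pos: [0.5199, -0.2263, 0.2191]
eef_rot: [0.0, 0.252, 0.968, 0.0]
ft_force: [0.8, -0.2, -0.0]
width: 0.035
finger_force: 0.0
ytool deg 60.81099083155217
top knob 51 0.1249 [0.5062 0.0386 0.1058] [0.5207 0.0529 0.1249] shoulder z 226 0.0895 0.0022
side knob 101 0.1234 [0.5061 0.0382 0.1058] [0.522  0.0539 0.1234] shoulder z 182 0.0897 0.0018
```

View pics/s2c.png

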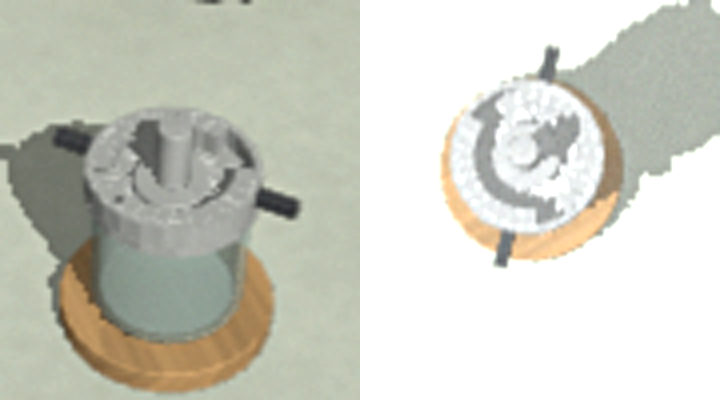

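The stopper is home: upright, knob at about (177,140) in the side crop, shoulder flush on the floor. Next is the cap.

```bash
python3 -m pendant '[{"fingers":3.5,"xyz":[-0.05,0.2,-2],"rot":[0,0,0]},{"fingers":3.5,"xyz":[0,0,-2],"rot":[0,0,0]},{"fingers":3.5,"xyz":[0,0,-2],"rot":[0,0,0]},{"fingers":3.5,"xyz":[0,0,-2],"rot":[0,0,0]},{"fingers":3.5,"xyz":[0,0,-1.8],"rot":[0,0,0]},{"fingers":3.5,"xyz":[0,0,-1],"rot":[0,0,0]},{"fingers":3.5,"xyz":[0,0,0],"rot":[0,0,0]},{"fingers":3.5,"xyz":[0,0,0],"rot":[0,0,0]},{"fingers":0.3,"xyz":[0,0,0],"rot":[0,0,0]},{"fingers":0.3,"xyz":[0,0,0],"rot":[0,0,0]},{"fingers":0.3,"xyz":[0,0,0],"rot":[0,0,0]},{"fingers":0.3,"xyz":[0,0,0],"rot":[0,0,0]},{"fingers":0.3,"xyz":[0,0,0],"rot":[0,0,0]},{"fingers":0.3,"xyz":[0,0,0],"rot":[0,0,0]},{"fingers":0.3,"xyz":[0,0,0],"rot":[0,0,0]}]'
```

```text
time_s: 8.83
tool_pos: [0.5195, -0.2232, 0.1108]
eef_rot: [0.0, 0.251, 0.968, -0.0]
ft_force: [-1.2, 0.6, 4.1]
width: 0.0122
finger_force: 30.0
```

```bash
python3 -m pendant '[{"fingers":0.3,"xyz":[0,0,1.4],"rot":[0,0,0]},{"fingers":0.3,"xyz":[0,0,2.6],"rot":[0,0,0]},{"fingers":0.3,"xyz":[0,0,2.6],"rot":[0,0,0]},{"fingers":0.3,"xyz":[0,0,2.6],"rot":[0,0,0]},{"fingers":0.3,"xyz":[0,0,2.6],"rot":[0,0,0]},{"fingers":0.3,"xyz":[0,0,2.6],"rot":[0,0,0]},{"fingers":0.3,"xyz":[0,2.44,0],"rot":[0,0,0.1]},{"fingers":0.3,"xyz":[0,2.44,0],"rot":[0,0,0.1]},{"fingers":0.3,"xyz":[0,2.44,0],"rot":[0,0,0.1]},{"fingers":0.3,"xyz":[0,2.44,0],"rot":[0,0,0.1]},{"fingers":0.3,"xyz":[0,2.44,0],"rot":[0,0,0.1]},{"fingers":0.3,"xyz":[-0.1,2.44,0],"rot":[0,0,0.1]},{"fingers":0.3,"xyz":[-0.1,2.44,0],"rot":[0,0,0.1]},{"fingers":0.3,"xyz":[-0.1,2.44,0],"rot":[0,0,0.1]},{"fingers":0.3,"xyz":[-0.1,2.44,0],"rot":[0,0,0.1]},{"fingers":0.3,"xyz":[-0.1,2.44,0],"rot":[0,0,0.1]},{"fingers":0.3,"xyz":[-0.1,2.44,0],"rot":[0,0,0.033]},{"fingers":0.3,"xyz":[0,0,0],"rot":[0,0,0]},{"fingers":0.3,"xyz":[0,0,0],"rot":[0,0,0]}]'
cat > m.py <<'E'
from h import *
from scipy.spatial.transform import Rotation as Ro
import sys
tag=sys.argv[1]
p,d=grab('side','side'+tag); s=sensors.read_state(); t=s['tool_pos']
R=Ro.from_quat(np.roll(s['eef_rot'],-1)).as_matrix(); ya=np.degrees(np.arctan2(R[1,1],R[0,1])); print(t.round(4),'wing by tool',ya-90, 'tilt',R[:,2].round(4),'F',s['ft_force'].round(1),'T',s['wrist_torque'].round(3))
P=cloud('side',d).reshape(-1,3); Q=P[np.hypot(P[:,0]-t[0],P[:,1]-t[1])<.04]; zo=t[2]-.1108
C=Q[(Q[:,2]>zo+.012)&(Q[:,2]<zo+.035)&(np.hypot(Q[:,0]-t[0],Q[:,1]-t[1])<.03)]
from scipy.optimize import least_squares
f=least_squares(lambda x:np.hypot(*(C[:,:2]-x[:2]).T)-.025,t[:2],loss='soft_l1',f_scale=.001)
print('cup centre',f.x.round(4),len(C))
im=cv2.imread('pics/side'+tag+'.png')
u=w2px('side',[[t[0],t[1],zo+.02]])[0].astype(int); print(u)
c=im[u[1]-70:u[1]+80,u[0]-75:u[0]+75]
cv2.imwrite('pics/c'+tag+'.png',cv2.convertScaleAbs(cv2.resize(c,None,fx=4,fy=4,interpolation=cv2.INTER_CUBIC),alpha=1.8))
E
python3 m.py 3
```

```text
time_s: 10.42
tool_pos: [0.5128, 0.0463, 0.2538]
eef_rot: [-0.0, -0.261, 0.965, -0.0]
ft_force: [0.3, -0.9, -1.0]
width: 0.0114
finger_force: 30.0
[0.513  0.0455 0.2539] wing by tool 30.190373128731196 tilt [-6.e-04 -6.e-04 -1.e+00] F [ 0.  -0.8 -0.4] T [ 0.043  0.015 -0.027]
cup centre [0.5145 0.0465] 302
[350 228]
```

View pics/c3.png

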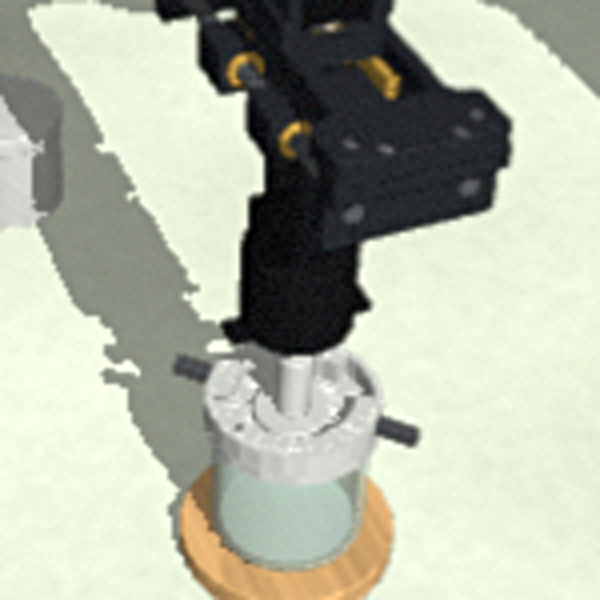

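The crop shows the cap over the knob with its lugs at (232,330) and (362,305), lined up with the collar gaps. I'll lower it now.

```bash
python3 -m pendant '[{"fingers":0.3,"xyz":[-0.1,-0.05,-1],"rot":[0,0,0]},{"fingers":0.3,"xyz":[0,0,-1],"rot":[0,0,0]},{"fingers":0.3,"xyz":[0,0,-1],"rot":[0,0,0]},{"fingers":0.3,"xyz":[0,0,-0.8],"rot":[0,0,0]},{"fingers":0.3,"xyz":[0,0,-0.4],"rot":[0,0,0]},{"fingers":0.3,"xyz":[0,0,-0.2],"rot":[0,0,0]},{"fingers":0.3,"xyz":[0,0,-0.2],"rot":[0,0,0]},{"fingers":0.3,"xyz":[0,0,-0.2],"rot":[0,0,0]},{"fingers":0.3,"xyz":[0,0,0],"rot":[0,0,0]}]'
```

```text
time_s: 11.22
tool_pos: [0.5123, 0.0449, 0.2061]
eef_rot: [0.0, -0.26, 0.966, -0.0]
ft_force: [0.1, -0.2, -0.9]
width: 0.0117
finger_force: 30.0
```

```bash
python3 -m pendant '[{"fingers":0.3,"xyz":[0,0,-0.2],"rot":[0,0,0]},{"fingers":0.3,"xyz":[0,0,-0.2],"rot":[0,0,0]},{"fingers":0.3,"xyz":[0,0,-0.2],"rot":[0,0,0]},{"fingers":0.3,"xyz":[0,0,-0.1],"rot":[0,0,0]},{"fingers":0.3,"xyz":[0,0,-0.1],"rot":[0,0,0]},{"fingers":0.3,"xyz":[0,0,0],"rot":[0,0,0]},{"fingers":0.3,"xyz":[0,0,0],"rot":[0,0,0]}]'; python3 m.py 4
```

```text
time_s: 11.8
tool_pos: [0.5122, 0.0449, 0.1981]
eef_rot: [-0.0, -0.26, 0.966, 0.0]
ft_force: [-0.2, -0.2, -0.1]
width: 0.0118
finger_force: 30.0
[0.5122 0.0449 0.1982] wing by tool 30.149822772183327 tilt [ 0.  0. -1.] F [-0.7  0.7 -0.4] T [ 0.065  0.061 -0.025]
cup centre [0.5138 0.0453] 265
[349 252]
```

```bash
python3 -m pendant '[{"fingers":0.3,"xyz":[0,0,-0.1],"rot":[0,0,0]},{"fingers":0.3,"xyz":[0,0,-0.08],"rot":[0,0,0]},{"fingers":0.3,"xyz":[0,0,0],"rot":[0,0,0]},{"fingers":0.3,"xyz":[0,0,0],"rot":[0,0,0]}]'
```

```text
time_s: 12.18
tool_pos: [0.5124, 0.0449, 0.1968]
eef_rot: [0.0, -0.26, 0.966, -0.0]
ft_force: [-0.9, -0.5, 1.5]
width: 0.0118
finger_force: 30.0
```

```bash
python3 -m pendant '[{"fingers":0.3,"xyz":[0,0,0],"rot":[0,0,-0.04]},{"fingers":0.3,"xyz":[0,0,0],"rot":[0,0,-0.05]},{"fingers":0.3,"xyz":[0,0,0],"rot":[0,0,-0.05]},{"fingers":0.3,"xyz":[0,0,0],"rot":[0,0,-0.05]},{"fingers":0.3,"xyz":[0,0,0],"rot":[0,0,-0.05]},{"fingers":0.3,"xyz":[0,0,0],"rot":[0,0,-0.05]},{"fingers":0.3,"xyz":[0,0,0],"rot":[0,0,0]}]'
```

```text
time_s: 12.77
tool_pos: [0.5125, 0.045, 0.1968]
eef_rot: [0.0, -0.117, 0.993, 0.0]
ft_force: [-0.2, -0.7, 1.5]
width: 0.0118
finger_force: 30.0
```

```bash
python3 -m pendant '[{"fingers":0.3,"xyz":[0,0,0],"rot":[0,0,-0.05]},{"fingers":0.3,"xyz":[0,0,0],"rot":[0,0,-0.05]},{"fingers":0.3,"xyz":[0,0,0],"rot":[0,0,-0.05]},{"fingers":0.3,"xyz":[0,0,0],"rot":[0,0,-0.05]},{"fingers":0.3,"xyz":[0,0,0],"rot":[0,0,-0.05]},{"fingers":0.3,"xyz":[0,0,0],"rot":[0,0,-0.05]},{"fingers":0.3,"xyz":[0,0,0],"rot":[0,0,-0.05]},{"fingers":0.3,"xyz":[0,0,0],"rot":[0,0,-0.05]},{"fingers":0.3,"xyz":[0,0,0],"rot":[0,0,-0.05]},{"fingers":0.3,"xyz":[0,0,0],"rot":[0,0,-0.04]},{"fingers":0.3,"xyz":[0,0,0],"rot":[0,0,0]},{"fingers":0.3,"xyz":[0,0,0],"rot":[0,0,0]},{"fingers":0.3,"xyz":[0,0,0],"rot":[0,0,0]}]'; python3 m.py 5
python3 - <<'E'
from h import *
p,d=grab('top','top5'); P=cloud('top',d).reshape(-1,3)
P=np.r_[P,cloud('side',np.load('side5.npz')['d']).reshape(-1,3)]
r=np.hypot(P[:,0]-.5132,P[:,1]-.0455); W=P[(r<.03)&(P[:,2]>.132)&(P[:,2]<.158)]; print(len(W))
E
```

```text
time_s: 13.85
tool_pos: [0.5126, 0.045, 0.1968]
eef_rot: [0.0, 0.126, 0.992, 0.0]
ft_force: [-0.5, 0.0, 3.7]
width: 0.0117
finger_force: 30.0
[0.5126 0.045  0.1968] wing by tool -14.471406153510102 tilt [ 9.e-04  2.e-04 -1.e+00] F [0.8 0.2 3. ] T [ 0.166 -0.078 -0.038]
cup centre [0.5143 0.0447] 274
[348 252]
124
```

View pics/c5.png

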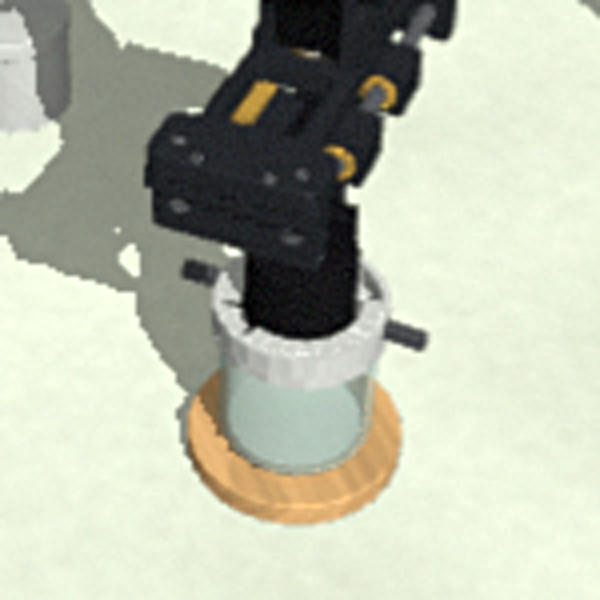

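The crop shows the cap seated in the collar, with its wing line parallel to the tabs at (200,270) and (405,335). The twist is -44.6° from the gaps with almost no torque, so the catches are untouched.

```bash
python3 -m pendant '[{"fingers":0.3,"xyz":[0,0,0],"rot":[0,0,-0.008]},{"fingers":0.3,"xyz":[0,0,0],"rot":[0,0,0]},{"fingers":0.3,"xyz":[0,0,0],"rot":[0,0,0]},{"fingers":0.3,"xyz":[0,0,0],"rot":[0,0,0]}]'; python3 -c "from station import robot; print(robot.finish_job())"
```

```text
time_s: 14.28
tool_pos: [0.5126, 0.0449, 0.1968]
eef_rot: [0.0, 0.13, 0.991, 0.0]
ft_force: [0.5, 1.3, 4.9]
width: 0.0117
finger_force: 30.0
the job is handed in; nothing more can be done
None
```

I handed the job in at 14.3 s with the stopper home and released, and the cap seated, turned clockwise to the half-way tabs (within about 1° by the tool angle), the catches not reached, and still gripped; the arm stayed clear of the tin and the perfume bottle.

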